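Fit the roller in the relief press and set its pressure dial

TASK

Take the rubber roller from its wooden stand and lower it, still held, into the two open bearing slots of the grey press until both axle ends rest fully on the slot bottoms. Then wind the press's dial clockwise until its white pointer lines up with the dark steel clip on the scale, never far past it, and leave everything standing released, without knocking over or shoving the paint jars.

Things in the scene. Friction and masses are not known exactly. Their poses are not given: they have to be found in the camera images.
- press: Grey tabletop press fixed to the table, base 150 x 400 mm, 20 mm high. Origin: centre of the base's underside; z up, y along its length. At local y = -100 mm are the two bearing cheeks, between them a plywood bed (200 mm along x, 120 mm along y, top 30 mm above the table); at local y = +125 mm a housing (180 x 180 mm, top at 70 mm) carries the dial.
- seat (a point): Point midway between the two slots, at the height of the axle's centre when seated (67 mm above the table); the seated axle lies along the press's y. The cheeks stand 72 to 92 mm either side of it, 70 mm wide, tops at 100 mm; each has a slot open at the top: 17 mm wide, entry rounded 6 mm, flat bottom at 60 mm.
- roller: Black rubber roller, 50 mm diameter and 130 mm long, on a steel axle of 14 mm diameter and 200 mm overall (35 mm stands out at each end); 0.35 to 0.7 kg. Origin at its centre, y along the axle; both ends are alike. It starts lying in the stand, axle centre 50 mm above the table, free to roll about its axle.
- axle_a (a point): Point on the roller's axle centre line 90 mm from the roller's centre, one end.
- axle_b (a point): The same at the other end.
- stand: Wooden roller stand fixed to the table, base 90 x 190 x 8 mm, with an open shallow notch (22 mm wide, 10 mm deep) 82 mm either side of its centre that carry the axle; top at 53 mm. Origin: centre of the underside, y along the roller.
- dial_axis (a point): Centre of the dial's upper face, 82 mm above the table, on the vertical axis about which the dial and its handle turn.
- pointer (a point): Outer tip of the white pointer on the black dial disc (144 mm diameter, top 82 mm above the table), 76 mm from the axis. The dial turns 5 rad between stops, clockwise from above being up the scale; the scale's unmarked gap faces the press's -x. Stiff, about 0.2 Nm (5 to 6 N pushed 40 mm from the axis); stays where it is left.
- handle_end (a point): Top of the pointer-side end of the dial's handle, a straight grey bar 98 mm long (49 mm each side of the axis), 15 mm thick, from 83 to 111 mm above the table, with a central boss of 34 mm diameter, 105 mm high. It lies along the pointer but has play: it swings freely up to 0.1 rad either way before it takes the dial along, so the pointer, not the bar, tells the setting.
- clip_mark (a point): Tip of the steel clip fixed on the scale's rim (clip 24 x 12 mm, top 84 mm above the table): the point where the pointer's tip comes when the dial is set, 76 mm from the dial's axis. It lies 1.3 to 4.2 rad clockwise of the pointer at the start.
- clip: The same clip; origin on the dial's axis, 74 mm above the table; its x axis points from the dial's axis to the clip.
- jar_a: Closed paint jar, 48 mm diameter, 62 mm high, left of the press's dial housing; origin at its underside. To be left alone.
- jar_b: Like jar_a, beyond the press, on the stand's side.
- jar_c: Like jar_a, between the robot and the stand.
Not all that is in view belongs to the job. There is more than one size of the roller; the job needs the smaller.

How it is judged:
By the outcome, as a careful person would: the job done as asked, in the order asked, and still so for the second after the job is handed in, with the robot touching nothing.
It also fails if it takes over 66 s, if anything falls off the work surface, if the arm or the gripper's body presses on something with over 40 N, if the wrist force passes 120 N, or if a joint passes its speed limit or range.

ROBOT

A 7-joint arm with a two-finger parallel gripper is mounted at the origin on the work surface. World frame = base frame: x ahead of the robot, y to its left, z up, the work surface at z = 0. Lengths are in m, angles in rad, forces in N, time in s.
With the tool pointing down it reaches from about 0.425 to 0.825 m from the base axis. Payload 3.6 kg.
Tool frame: the origin (TCP) lies where the fingers leave the gripper's body, on its centre line; the fingertips stand 73 mm ahead of it and the grasp point (between the pads) lies 54 mm ahead of it; z points along the fingers, y is the line along which they close (so a half turn about z gives the same grasp; the last joint's range is limited). The gripper opens to 85 mm and grips with 20 to 120 N. Pads are 22 mm wide; open, the fingers measure 114 mm over their backs; the gripper's body (76 mm by 85 mm) begins 54 mm behind the grasp point. The pads swing forward as they close: fully open they stand 13 mm farther back than shut.
Start: joints at [1.192, 0.615, -0.013, 1.423, 0.008, 1.103, -0.04], TCP at [0.224, -0.61, 0.304] pointing down, gripper open.
Joint ranges: [-3.12, 3.12], [-0.3, 2.06], [-1.34, 1.32], [0.26, 2.42], [-1.36, 4.5], [0.01, 1.98], [-2.84, 2.84]. Speed limits (rad/s): [2.79, 2.79, 3.14, 3.14, 3.14, 3.14, 3.14].

INTERFACE

Orientations are given as a unit quaternion [x, y, z, w].
In Python, from station import arm, snapshot, camera_info, ticket gives the robot as it stands. Calls block until the motion is done:
- arm.movep(position, orientation): joint-space move of the TCP to a pose.
- arm.line_to(position, velocity=0.15, ori=None): straight line of the TCP; ori=None keeps the orientation; velocity is the mean speed in m/s.
- arm.move_j(angles): joint-space move.
- arm.move_gripper(opening, effort=None): opening from 0.0 (shut) to 1.0 (fully open); effort is the grip in N (None keeps the last); returns when the fingers have stopped.
- arm.pause(seconds).
- arm.ik(position, orientation): joint angles nearest the present ones, or None.
- snapshot(name): name is "scene" or "top" or "wrist"; returns the picture (400x640x3 uint8, blue, green, red); there is no depth.
- camera_info(name): a dict with "fx", "fy", "cx", "cy" (pixels), "dist_coeffs" ([k1, k2, p1, p2, k3] as OpenCV has them; the pictures are not rectified), "R" (3x3) and "t" (3): a world point X has camera coordinates R X + t; the wrist camera has in their place "T_tool_cam" (4x4, takes a point from camera to tool coordinates, whose origin is the TCP and whose axes are the flange's). Camera axes: x right, y down, z forward; pixel columns grow to the right and rows downward; lengths in m; the calibration is good to about 2 mm. A picture is of the moment at which its call begins: read the wrist's pose just before it. camera_info takes no time and is no camera call.
A pose or a line that the arm cannot do raises arm.MotionError and nothing moves.
- ticket.finish_job(): hands the job in; it is judged then, once.
Readings, each from a call of its own:
- arm.read_time(): time.
- arm.read_joint_positions(): joint angles.
- arm.read_dq(): joint speeds.
- arm.read_effort(): joint torques, N m.
- arm.read_tool_pos(): TCP position.
- arm.read_eef_rot(): TCP orientation.
- arm.read_ft_force(): force on the tool from outside, world axes, zero at the start.
- arm.read_wrist_torque(): the same for the moment, N m.
- arm.read_opening(): opening from 0.0 (shut) to 1.0 (fully open).
- arm.read_finger_force(): force on a finger pad.
Only numpy, scipy, OpenCV 4.12 (cv2) and the standard library are available. Lean on these libraries where they do the work, as an engineer would, in place of code of your own. Each camera call takes 0.05 s, during which the arm holds its last target. There are 200 camera calls.

## Working session

There is one attempt and no reset: what is moved stays moved. The work goes in short steps, each a Python script; the robot and the scene stay as the last script left them, time stands still between calls to the robot, and variables do not carry over. Pictures are saved under pics/ and viewed, at most 10 in all, crops included, and the job is handed in when it is done.

```bash
mkdir -p pics; ls
cat > h.py <<'E'
import numpy as np, cv2
from station import arm, snapshot, camera_info, ticket
from scipy.spatial.transform import Rotation as Ro
def cam(name):
    c=camera_info(name); K=np.array([[c['fx'],0,c['cx']],[0,c['fy'],c['cy']],[0,0,1.]]); d=np.array(c['dist_coeffs'],float)
    if 'R' in c: return K,d,np.array(c['R']),np.array(c['t']).ravel()
    T=np.array(c['T_tool_cam']); W=np.eye(4); W[:3,:3]=Ro.from_quat(arm.read_eef_rot()).as_matrix(); W[:3,3]=arm.read_tool_pos()
    M=np.linalg.inv(W@T); return K,d,M[:3,:3],M[:3,3]
def ray(C,px,z):
    K,d,R,t=C; n=cv2.undistortPoints(np.array(px,float).reshape(-1,1,2),K,d).reshape(-1,2)
    v=np.c_[n,np.ones(len(n))]@R; o=-R.T@t
    return o+v*((z-o[2])/v[:,2])[:,None]
def proj(C,X):
    K,d,R,t=C; return cv2.projectPoints(np.array(X,float).reshape(-1,3),cv2.Rodrigues(R)[0],t,K,d)[0].reshape(-1,2)
def down(yaw): # tool down, tool y axis at world angle yaw
    y=np.array([np.cos(yaw),np.sin(yaw),0]); z=np.array([0,0,-1.]); return Ro.from_matrix(np.c_[np.cross(y,z),y,z]).as_quat()
E
python3 - <<'E'
from h import *
for n in('top','scene'):
    cv2.imwrite(f'pics/{n}0.png',snapshot(n)); K,d,R,t=cam(n); print(n,-R.T@t,R[2],K[0,0],d)
print(arm.read_eef_rot(),arm.read_time(),camera_info('wrist'))
print(down(0))
E
```

```text
pics
top [ 0.36299333 -0.10044333  1.54949914] [ 1.18783444e-01  3.56757908e-04 -9.92920121e-01] 404.18255968527495 [-0.05173092  0.          0.          0.          0.        ]
scene [1.09973182 0.19196737 0.96212714] [-0.515087   -0.25467013 -0.81843051] 376.02413127395346 [-0.06073317  0.          0.          0.          0.        ]
[ 9.84564058e-01  1.75020784e-01 -2.02596002e-04 -1.13978711e-03] 0.1 {'fx': 303.7893549296554, 'fy': 303.7893549296554, 'cx': 317.88839667943705, 'cy': 201.40322723905783, 'dist_coeffs': array([-0.05442916,  0.        ,  0.        ,  0.        ,  0.        ]), 'T_tool_cam': array([[ 6.12004536e-05, -9.56616559e-01, -2.91349885e-01,
         7.41411832e-02],
       [ 9.99999986e-01,  1.04565034e-04, -1.33269970e-04,
        -1.71285737e-04],
       [ 1.57953271e-04, -2.91349873e-01,  9.56616552e-01,
        -6.99305260e-02],
       [ 0.00000000e+00,  0.00000000e+00,  0.00000000e+00,
         1.00000000e+00]])}
[0.70710678 0.70710678 0.         0.        ]
```

View pics/top0.png

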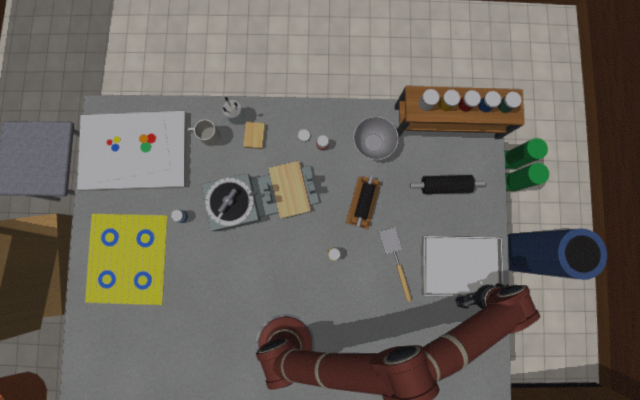

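View pics/scene0.png

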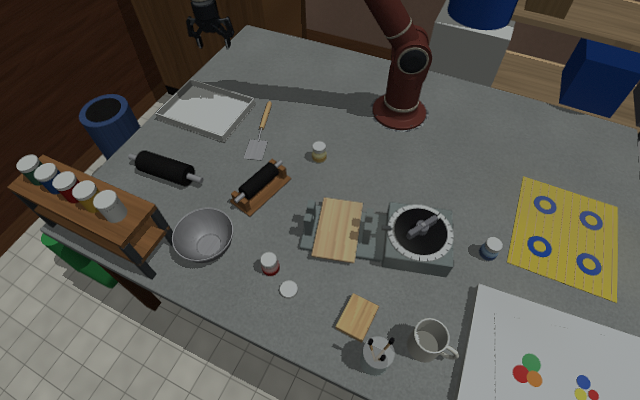

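The top view shows the press (dial about (230,201), bed (290,190)) and the small roller in its stand at (366,202). Jars are at (179,216), (323,143) and (334,254). The larger roller, at (447,184), is a decoy. I'll zoom in for pixel detail.

Run:
```python
import cv2
t=cv2.imread('pics/top0.png'); s=cv2.imread('pics/scene0.png')
a=cv2.resize(t[150:240,190:390],None,fx=4,fy=4,interpolation=cv2.INTER_CUBIC)
cv2.imwrite('pics/topz.png',a)
b=cv2.resize(s[190:280,370:470],None,fx=6,fy=6,interpolation=cv2.INTER_CUBIC); cv2.imwrite('pics/sz.png',b)
```

```text
(no output)
```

View pics/topz.png

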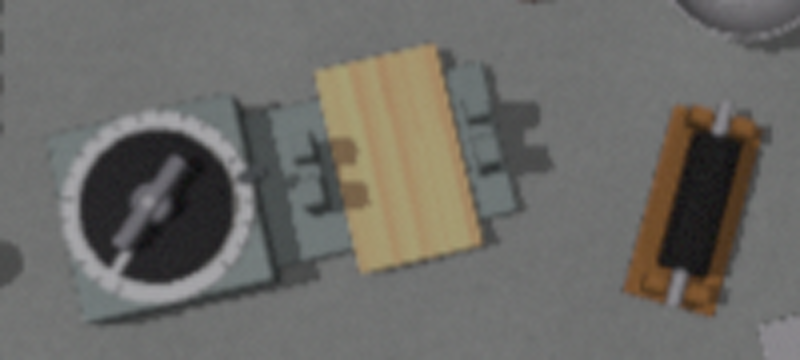

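View pics/sz.png

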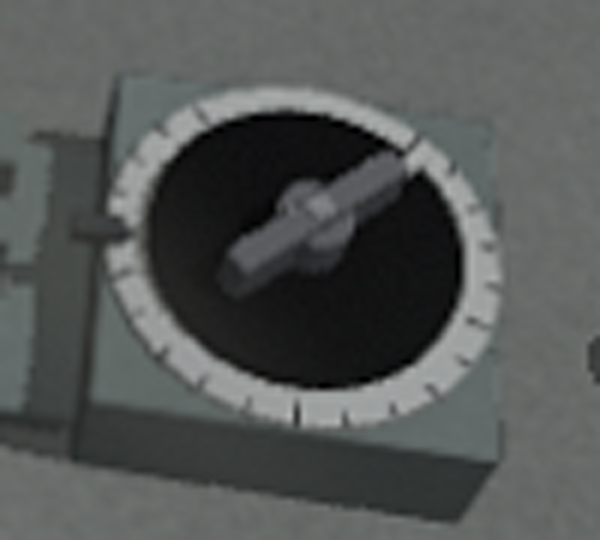

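The zoomed pictures give these top-image pixels:

| Feature | Zoomed | Full image |
|---|---|---|
| Roller axle ends | (723,105), (675,300) | (370.8,176.3), (358.8,225) |
| Bed corners | (317,70), (437,45), (480,245), (362,272) | – |
| Dial centre | ~(158,205) | – |
| Pointer tip | ~(113,277) | – |
| Clip tip | ~(243,177) | – |

The clip lies clockwise of the pointer, past the left and top of the scale.

Run:
```python
from h import *
np.set_printoptions(precision=4,suppress=True)
C=cam('top'); f=lambda p,z: ray(C,np.array(p,float)/4+[190,150],z)[:,:2]
e=f([(723,105),(675,300)],.05); print('roller',e,e.mean(0),np.linalg.norm(e[0]-e[1]),np.degrees(np.arctan2(*(e[0]-e[1])[::-1])))
b=f([(317,70),(437,45),(480,245),(362,272)],.03); print('bed',b,b.mean(0),np.linalg.norm(np.diff(b,axis=0),axis=1))
d=f([(158,205),(113,277),(243,177)],.082); print('dial',d, np.linalg.norm(d[1:]-d[0],axis=1),[np.arctan2(*(q-d[0])[::-1]) for q in d[1:]])
v=(b[1]-b[2])/np.linalg.norm(b[1]-b[2]); print('press x ang',np.degrees(np.arctan2(v[1],v[0])))
print('dial-bed dist (225)',d[0]-b.mean(0),np.linalg.norm(d[0]-b.mean(0)))
print('jars',ray(C,[(179,216),(323,143),(334,254)],.06))
```

```text
roller [[ 0.6288 -0.3093]
 [ 0.4445 -0.2654]] [ 0.5366 -0.2873] 0.1894837031832025 -13.386218352799094
bed [[ 0.6582  0.0762]
 [ 0.6848 -0.0379]
 [ 0.4937 -0.0832]
 [ 0.4659  0.0273]] [ 0.5756 -0.0044] [0.1172 0.1965 0.1139]
dial [[0.5197 0.2116]
 [0.4529 0.2498]
 [0.5471 0.1346]] [0.0769 0.0817] [np.float64(2.6220475086666792), np.float64(-1.2285504840007073)]
press x ang 13.347617554536491
dial-bed dist (225) [-0.0559  0.216 ] 0.22309781185163396
jars [[ 0.4631  0.4022  0.06  ]
 [ 0.7506 -0.127   0.06  ]
 [ 0.3361 -0.1747  0.06  ]]
```

Sizes and distances agree with the given ones. Next I'll check which joint 7 branches are reachable.

Run:
```python
from h import *
np.set_printoptions(precision=2,suppress=True)
for n,p,ys in(('roller',[.537,-.287,.104],[76.6,-103.4]),('seat',[.5756,-.0044,.121],[13.3,-166.7]),('dial',[.52,.2116,.159],np.arange(-180,180,30))):
  for y in ys:
    j=arm.ik(p,down(np.radians(y))); print(n,y,None if j is None else np.array(j))
R=Ro.from_quat(arm.read_eef_rot()).as_matrix(); print(np.degrees(np.arctan2(R[1,1],R[0,1])))
```

```text
roller 76.6 [ 0.78  0.86 -0.55  1.72  0.63  0.75  1.24]
roller -103.4 [ 0.39  0.8   0.11  1.73 -0.13  0.62 -1.23]
seat 13.3 [ 0.2   0.76 -0.37  1.81  0.43  0.65 -0.19]
seat -166.7 [-0.26  0.76  0.37  1.83 -0.44  0.63 -2.53]
dial -180 [ 0.21  0.96 -1.15  1.82  1.    1.09  1.81]
dial -150 [-0.57  0.67  0.23  1.84 -0.24  0.65 -2.82]
dial -120 [-0.49  0.66  0.1   1.84 -0.1   0.64 -2.43]
dial -90 [-0.39  0.66 -0.05  1.84  0.05  0.65 -2.05]
dial -60 [-0.28  0.67 -0.22  1.83  0.22  0.66 -1.68]
dial -30 [-0.18  0.69 -0.39  1.83  0.39  0.7  -1.31]
dial 0 [-0.12  0.71 -0.49  1.83  0.48  0.73 -0.87]
dial 30 [-0.08  0.72 -0.55  1.83  0.54  0.75 -0.4 ]
dial 60 [-0.07  0.73 -0.57  1.83  0.55  0.75  0.11]
dial 90 [-0.08  0.72 -0.56  1.83  0.54  0.75  0.64]
dial 120 [ 0.13  0.86 -0.96  1.82  0.87  0.95  0.87]
dial 150 [ 0.21  0.96 -1.15  1.82  1.    1.09  1.28]
-69.8402510918415
```

Run:
```python
from h import *
import pickle
out={}
for n,p,y in(('press',[.55,.10,.32],-76.7),('roller',[.537,-.287,.25],76.6)):
    arm.movep(p,down(np.radians(y))); arm.pause(.3)
    out[n]=cam('wrist'); im=snapshot('wrist'); cv2.imwrite(f'pics/w_{n}.png',im); print(arm.read_time(),arm.read_joint_positions())
pickle.dump(out,open('cams.pkl','wb'))
```

```text
3.2083 [ 0.00180965  0.47442369 -0.33564921  1.66289827  0.17603243  1.03413498
 -1.72882569]
6.025 [ 0.98491814  0.78375386 -0.96803093  1.59965973  0.69583703  1.13681905
  1.1845858 ]
```

View pics/w_press.png

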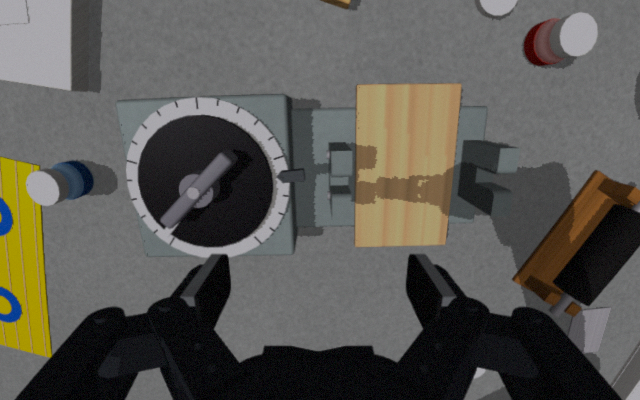

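View pics/w_roller.png

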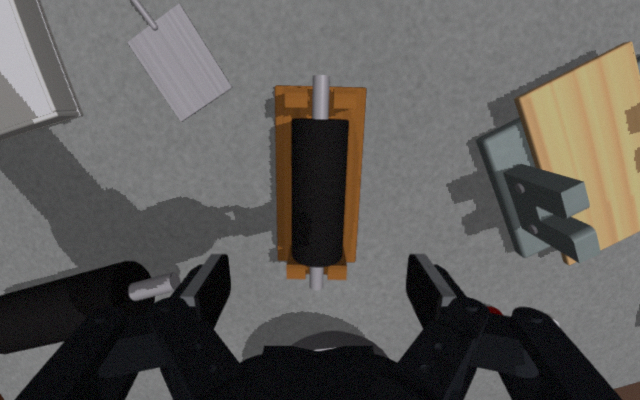

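The wrist press picture shows the bed corners at about (357,84), (462,84), (446,247) and (355,247). The disc centre is about (213,181), the clip tip about (282,176) and the pointer tip about (163,236). The slots are near row 178. In the roller picture the axle runs from (321,75) to (317,289). Next come sub-pixel fits and a crop of the cheeks.

Run:
```python
from h import *
import pickle
np.set_printoptions(precision=4,suppress=True)
cs=pickle.load(open('cams.pkl','rb'))
w=cv2.imread('pics/w_roller.png'); C=cs['roller']
hsv=cv2.cvtColor(w,cv2.COLOR_BGR2HSV); S=hsv[...,1].astype(int);V=hsv[...,2].astype(int)
def rowc(r):
    m=(S[r,300:340]<60)&(V[r,300:340]>70); i=np.flatnonzero(m)+300; return i.min(),i.max(),len(i)
for r in(80,85,110,115,268,272,276): print(r,rowc(r))
pts=[((rowc(r)[0]+rowc(r)[1])/2,r) for r in (80,85,90,95,100,105,110,115,268,270,272,274)]
P=ray(C,pts,.05)[:,:2]; c=P.mean(0); u=np.linalg.svd(P-c)[2][0]; print('axle yaw',np.degrees(np.arctan2(u[1],u[0])))
# black rubber extents
col=[V[r,260:380]<45 for r in range(100,290)]
blk=((V<45)*255).astype(np.uint8)[90:285,285:355]; ct=max(cv2.findContours(blk,0,2)[0],key=cv2.contourArea); x,y,ww,hh=cv2.boundingRect(ct); print('rubber',x+285,y+90,ww,hh)
e=ray(C,[(321,75),(317,289)],.05); print('ends',e,np.linalg.norm(e[0]-e[1]),e.mean(0))
# press
C=cs['press']; w=cv2.imread('pics/w_press.png'); hsv=cv2.cvtColor(w,cv2.COLOR_BGR2HSV)
m=cv2.inRange(hsv,(8,60,60),(30,255,255)); m[:, :345]=0; m[:,475:]=0; m[:70]=0;m[255:]=0
b=ray(C,[(357,84),(462,84),(446,247),(355,247)],.03)[:,:2]; print('bed',b,b.mean(0),np.linalg.norm(np.diff(b,axis=0),axis=1))
V=hsv[...,2]; dk=((V<50)*255).astype(np.uint8); dk[:100]=0;dk[252:]=0;dk[:,:125]=0;dk[:,295:]=0
dk=cv2.morphologyEx(dk,cv2.MORPH_CLOSE,np.ones((25,25)))
ct=max(cv2.findContours(dk,0,2)[0],key=cv2.contourArea); hull=cv2.convexHull(ct).reshape(-1,2)
D=ray(C,hull,.082)[:,:2].astype(np.float32); (c,ax,a)=cv2.fitEllipse(D*1000); print('disc',c,ax)
q=ray(C,[(163,236),(282,176)],.083)[:,:2]; d=np.array(c)/1000
for k in q: print(k,np.linalg.norm(k-d),np.arctan2(*(k-d)[::-1]))
v=d-b.mean(0); print('press y',np.degrees(np.arctan2(v[1],v[0])),np.linalg.norm(v))
cv2.imwrite('pics/ck.png',cv2.resize(w[120:230,270:530],None,fx=3,fy=3,interpolation=cv2.INTER_CUBIC))
```

```text
80 (np.int64(300), np.int64(339), 40)
85 (np.int64(300), np.int64(339), 40)
110 (np.int64(312), np.int64(328), 17)
115 (np.int64(312), np.int64(328), 17)
268 (np.int64(310), np.int64(323), 14)
272 (np.int64(310), np.int64(323), 14)
276 (np.int64(306), np.int64(326), 21)
axle yaw -14.629287763967712
rubber 291 118 57 149
ends [[ 0.4383 -0.2605  0.05  ]
 [ 0.6356 -0.311   0.05  ]] 0.20366907372976248 [ 0.537  -0.2858  0.05  ]
bed [[ 0.6589  0.0807]
 [ 0.6878 -0.0349]
 [ 0.4932 -0.0864]
 [ 0.4662  0.0305]] [ 0.5765 -0.0025] [0.1191 0.2013 0.12  ]
disc (533.6993408203125, 188.16119384765625) (166.15081787109375, 199.94198608398438)
[0.4525 0.2538] 0.10440097954033752 2.4617976904613785
[0.5493 0.1377] 0.05280180553863995 -1.2702219094528344
press y 102.6582469877856 0.19541727105995363
```

View pics/ck.png

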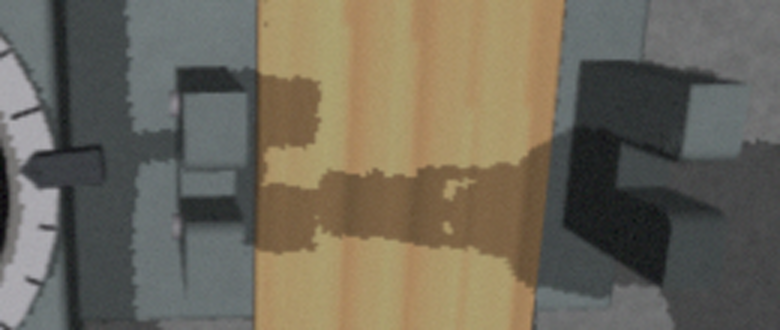

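In the crop, the slots' outer mouths are at about (182,195) and (730,186), i.e. pixels (330.8,185) and (513.3,182). The clip tip is at pixel (276.7,175). I'll refit the disc without the large closing.

Run:
```python
from h import *
import pickle
np.set_printoptions(precision=4,suppress=True)
C=pickle.load(open('cams.pkl','rb'))['press']; w=cv2.imread('pics/w_press.png')
s=ray(C,[(330.8,185),(513.3,181.8)],.1)[:,:2]; print('slots',s,np.linalg.norm(s[0]-s[1]),s.mean(0),np.degrees(np.arctan2(*(s[0]-s[1])[::-1])))
V=cv2.cvtColor(w,cv2.COLOR_BGR2GRAY); print(V[120:250:10,213],V[181,120:300:8])
dk=((V<45)*255).astype(np.uint8); dk[:105]=0;dk[250:]=0;dk[:,:132]=0;dk[:,280:]=0
ct=max(cv2.findContours(dk,0,1)[0],key=cv2.contourArea); hull=cv2.convexHull(ct).reshape(-1,2); print(cv2.boundingRect(hull))
c,ax,a=cv2.fitEllipse((ray(C,hull,.082)[:,:2]*1000).astype(np.float32)); print('disc',c,ax); d=np.array(c)/1000
q=ray(C,[(163,236),(276.7,175),(193,189)],.083)[:,:2]
for k in q: print(k,np.linalg.norm(k-d),np.arctan2(*(k-d)[::-1]))
print('boss',ray(C,[(193.5,190)],.111))
# predicted from slots
u=(s[0]-s[1])/np.linalg.norm(s[0]-s[1]); print('dial pred',s.mean(0)+.225*u)
```

```text
slots [[ 0.5555  0.0881]
 [ 0.6012 -0.0892]] 0.18310721586519443 [ 0.5783 -0.0005] 104.43138152501602
[ 35  32  30  32  77 107  81  47  17  21  24  23  19] [110 134 167  24  25  28  25  30 104 100 105 102  34  10  18  21  22  25
  19  51 151  68  66]
(139, 116, 134, 131)
disc (521.5022583007812, 215.2032012939453) (140.49366760253906, 142.7928924560547)
[0.4525 0.2538] 0.07905340506573026 2.631652362525824
[0.5491 0.1433] 0.07706136645596814 -1.204343615599906
[0.5143 0.2266] 0.013459271460801189 2.1379107893919933
boss [[0.5232 0.216  0.111 ]]
dial pred [0.5223 0.2174]
```

The measurements agree:
- **Seat:** (0.578, −0.001), press y axis at 104.5°.
- **Dial:** (0.522, 0.216).
- **Dial turn:** pointer at 2.63 rad, clip at −1.204 rad.
- **Roller:** (0.537, −0.286), axle at −14.4°.

Next I'll grasp the roller.

Run:
```python
from h import *
q=down(np.radians(75.6)); 
arm.line_to([.537,-.2858,.15],.2,ori=q); f0=arm.read_ft_force()
arm.line_to([.537,-.2858,.100],.08); print('f',f0,arm.read_ft_force())
arm.move_gripper(0.0,60); print(arm.read_opening(),arm.read_finger_force(),arm.read_ft_force())
arm.line_to([.537,-.2858,.21],.15); print(arm.read_ft_force(),arm.read_opening())
arm.movep([.578,-.001,.21],down(np.radians(14.5))); arm.pause(.3)
import pickle; pickle.dump(cam('wrist'),open('c2.pkl','wb'))
cv2.imwrite('pics/held.png',snapshot('wrist')); print(arm.read_time(),arm.read_ft_force(),arm.read_tool_pos(),arm.read_joint_positions())
```

```text
f [-0.26506233 -0.42868178  0.60792119] [-0.03479086  0.31631991  0.58273299]
0.5707871181463416 61.51655673980713 [-1.1145135   0.66288852  4.56818412]
[-0.41387914  0.08274118 -5.67309001] 0.5678993520492943
10.3667 [ 1.04267953e+00 -8.74403459e-04 -4.85097692e+00] [ 0.57802452 -0.0016751   0.2099186 ] [ 0.35764625  0.68862246 -0.64461771  1.73544579  0.51259165  0.8924086
 -0.25579241]
```

View pics/held.png

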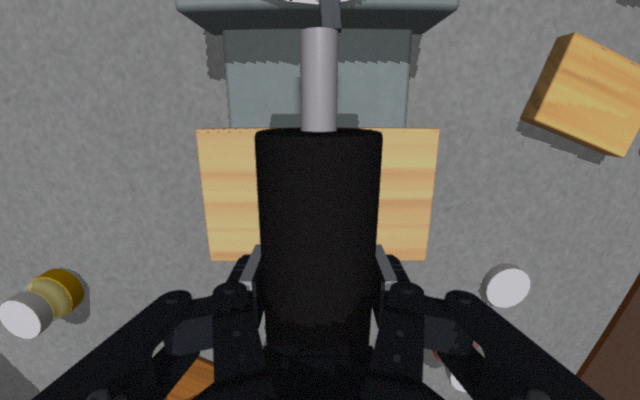

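The picture shows the roller held level and square: axle at column 319, bed centre at column 318, so it is aligned over the bed. I'll check the end position, then lower with force monitoring.

Run:
```python
from h import *
import pickle
C=pickle.load(open('c2.pkl','rb'))
p=np.array([.578,-.0017,.21]); u=np.array([np.cos(np.radians(104.5)),np.sin(np.radians(104.5)),0])
print('axle end/rubber edge, expect ~ (319,28)/(318,130):',proj(C,[p+.1*u-[0,0,.05],p+.065*u-[0,0,.025]]))
b=ray(C,[(197,129),(439,128),(427,260),(210,260)],.03); print(b.mean(0)[:2], 'bed far edge mid',b[:2].mean(0), 'expect',np.array([.578,-.001])+.06*u[:2])
q=down(np.radians(14.5))
arm.line_to([.578,-.001,.155],.12,ori=q); f0=np.array(arm.read_ft_force()); m0=np.array(arm.read_wrist_torque())
z=.155
while z>.1145:
    z-=.003; arm.line_to([.578,-.001,z],.05)
    f=np.array(arm.read_ft_force())-f0; print(round(z,4),np.round(arm.read_tool_pos(),4),f.round(1),(np.array(arm.read_wrist_torque())-m0).round(2))
    if f[2]>12 or np.hypot(*f[:2])>15: break
print(arm.read_time())
```

```text
axle end/rubber edge, expect ~ (319,28)/(318,130): [[318.03992977  35.33114194]
 [318.20916903 140.45350381]]
[ 0.57788323 -0.00089905] bed far edge mid [0.56291157 0.05627897 0.03      ] expect [0.5629772  0.05708886]
0.152 [ 0.5783 -0.001   0.1526] [-0.  -0.3 -0.4] [-0.02  0.    0.01]
0.149 [ 0.5779 -0.0011  0.1489] [ 0.1 -0.5 -1. ] [ 0.03  0.02 -0.02]
0.146 [ 0.5778 -0.0011  0.1457] [ 0.2 -1.  -0.2] [-0.01  0.02 -0.04]
0.143 [ 0.5778 -0.001   0.1427] [ 0.3 -0.9 -0.5] [-0.01 -0.01 -0.  ]
0.14 [ 0.5779 -0.0011  0.1398] [-0.3 -0.2 -1.2] [-0.01  0.03 -0.03]
0.137 [ 0.5779 -0.0011  0.1367] [ 0.  -0.4 -0.9] [-0.01 -0.04  0.03]
0.134 [ 0.5778 -0.0011  0.1337] [ 0.  -0.4 -0.7] [-0.05  0.05 -0.01]
0.131 [ 0.5778 -0.001   0.1308] [-0.6 -0.3 -0.8] [-0.03 -0.03 -0.02]
0.128 [ 0.5778 -0.0011  0.1278] [-0.1 -0.  -0.4] [ 0.01 -0.02 -0.05]
0.125 [ 0.5778 -0.0011  0.1247] [ 0.4 -0.4  0.1] [-0.04 -0.01 -0.01]
0.122 [ 0.5778 -0.0011  0.1217] [-0.3  0.4 -0.3] [ 0.05 -0.03 -0.  ]
0.119 [ 0.5778 -0.001   0.1187] [-0.7  0.   0.1] [ 0.02 -0.02 -0.01]
0.116 [ 0.5783 -0.0009  0.1178] [-3.6 -1.2 11.2] [-0.21  0.58  0.05]
0.113 [ 0.5783 -0.0008  0.1176] [-7.7 -2.5 27.5] [-0.46  1.64  0.06]
14.475
```

The axle seated at TCP z ≈ 0.1177, which puts its centre at about 67.5 mm. I'll ease off, release, retreat and look at both the roller and the dial.

```bash
cat >> h.py <<'E'
D=np.array([.5217,.2160])
def pointer(im,C,lo=.056,hi=.069):
    a=np.arange(-np.pi,np.pi,.005); r=np.linspace(lo,hi,10); A,Rr=np.meshgrid(a,r)
    X=np.c_[(D[0]+Rr*np.cos(A)).ravel(),(D[1]+Rr*np.sin(A)).ravel(),np.full(A.size,.082)]
    p=proj(C,X).astype(np.float32).reshape(*A.shape,2); g=cv2.cvtColor(im,cv2.COLOR_BGR2GRAY)
    s=cv2.remap(g,p[...,0],p[...,1],cv2.INTER_LINEAR).astype(float).mean(0); k=s>s.max()*.75
    return np.angle((np.exp(1j*a[k])*s[k]).sum()), s.max(), np.ptp(a[k])
E
python3 - <<'E'
from h import *
import pickle
print('old',pointer(cv2.imread('pics/w_press.png'),pickle.load(open('cams.pkl','rb'))['press']))
arm.line_to([.578,-.001,.1172],.05); print(arm.read_ft_force())
arm.move_gripper(1.0); arm.line_to([.578,-.001,.22],.15)
arm.movep([.55,.13,.30],down(np.radians(14.5))); arm.pause(.2)
C=cam('wrist'); im=snapshot('wrist'); pickle.dump(C,open('c3.pkl','wb')); cv2.imwrite('pics/seated.png',im)
print(pointer(im,C),arm.read_time()); print(proj(C,[[*D,.082],[.578,-.001,.067]]))
E
```

```text
old (np.float64(2.6374193929063834), np.float64(125.0), np.float64(0.234999999999995))
[-1.72812002 -0.46822687  3.87792756]
(np.float64(2.6459808070263104), np.float64(164.4), np.float64(0.11499999999999755)) 16.9333
[[312.09676684  88.05150998]
 [314.28239534 295.92900507]]
```

View pics/seated.png

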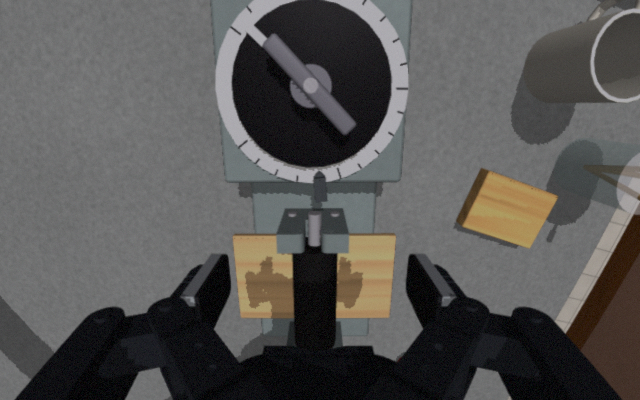

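The roller's visible axle end sits in its slot. The clip tip is at pixel (319,172). The bar runs from (270,38) to (350,132). I'll compute the angles and carry out the first wind.

```bash
cat >> h.py <<'E'
def wind(b0,b1,r=.033,z=.159):
    """grip bar half pointing at angle b0 with tool y yaw b0-pi/2 (+s), turn cw to b1"""
    P=lambda b,h:[D[0]+r*np.cos(b),D[1]+r*np.sin(b),h]
    q=lambda b:down(b-np.pi/2)
    arm.movep(P(b0,.23),q(b0)); arm.move_gripper(.5); f0=np.array(arm.read_ft_force())
    arm.line_to(P(b0,z),.12); print('dn',(np.array(arm.read_ft_force())-f0).round(1))
    arm.move_gripper(0.,40); print('open',arm.read_opening(),(np.array(arm.read_ft_force())-f0).round(1))
    n=max(1,int(np.ceil(abs(b1-b0)/.2)))
    for b in np.linspace(b0,b1,n+1)[1:]:
        arm.line_to(P(b,z),.05,ori=q(b)); f=np.array(arm.read_ft_force())-f0
        if np.linalg.norm(f)>40: print('force',b,f); break
    print('end',b,f.round(1),np.array(arm.read_wrist_torque()).round(2),arm.read_time())
    arm.move_gripper(.5); arm.line_to(P(b,.23),.15); return b
E
python3 - <<'E'
from h import *
import pickle
C=pickle.load(open('c3.pkl','rb'))
c=ray(C,[(319,172)],.084)[0,:2]-D; print('clip',np.hypot(*c),np.arctan2(c[1],c[0]))
e=ray(C,[(270,38),(350,132)],.111)[:,:2]; v=e[0]-e[1]; b=np.arctan2(v[1],v[0]); print('bar',b,np.hypot(*v),e.mean(0))
# ik feasibility along path
for a in np.linspace(b,b-2.8,8): print(round(a-np.pi/2,2), arm.ik([D[0]+.033*np.cos(a),D[1]+.033*np.sin(a),.159],down(a-np.pi/2)) is not None,end=' ')
wind(b,b-2.6)
print(arm.read_joint_positions())
E
```

```text
clip 0.07601007959240623 -1.2392630458988847
bar 2.5463840757271767 0.09592883961042194 [0.5219101  0.21545125]
0.98 True 0.58 True 0.18 True -0.22 True -0.62 True -1.02 True -1.42 True -1.82 True dn [0.  0.2 0.5]
open 0.1629245928177489 [-1.8 -2.   5.7]
end -0.053615924272823356 [-4.5 -1.2  8.2] [-0.28  0.81  0.11] 23.6833
[-0.37385603  0.60712857 -0.05055056  1.68123525  0.03819283  0.85542791
 -2.06483185]
```

Run:
```python
from h import *
import pickle
b=wind(np.pi-.0536,np.pi-1.20)
arm.movep([.54,.15,.27],down(b-np.pi/2-.3)); arm.pause(.2)
C=cam('wrist'); im=snapshot('wrist'); pickle.dump(C,open('c4.pkl','wb')); cv2.imwrite('pics/d1.png',im)
print(pointer(im,C),arm.read_time(),proj(C,[[*D,.082]]))
u,v=proj(C,[[D[0]+.076*np.cos(-1.22),D[1]+.076*np.sin(-1.22),.083]])[0]; print(u,v)
y,x=max(0,int(v)-50),max(0,int(u)-70)
cv2.imwrite('pics/d1z.png',cv2.resize(im[y:y+100,x:x+140],None,fx=5,fy=5,interpolation=cv2.INTER_CUBIC)); print('crop',x,y)
```

```text
dn [ 1.7 -0.6 -0.8]
open 0.16500520113844516 [ 0.7 -2.4  4.3]
end 1.9415926535897932 [-0.5 -2.9  7.3] [-0.65  0.42 -0.13] 30.0583
(np.float64(-1.1212205002472193), np.float64(187.2), np.float64(0.10999999999999766)) 31.8333 [[303.20312181 120.41703644]]
327.7164800700051 205.55852045299875
crop 257 155
```

View pics/d1z.png

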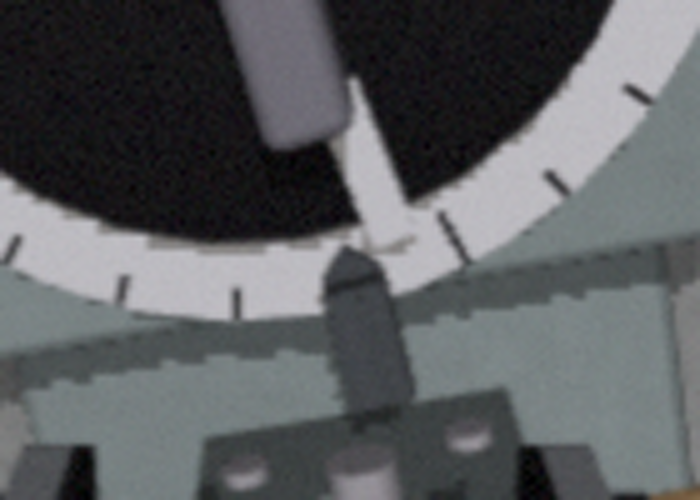

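The pointer tip is at crop (388,245), pixel (334.6,204). The clip tip is at crop (347,248), pixel (326.4,204.6), so about 0.095 rad clockwise remains.

Run:
```python
from h import *
import pickle
C=pickle.load(open('c4.pkl','rb'))
a=[]
for p,z in(((334.6,204),.082),((326.4,204.6),.084)):
    k=ray(C,[p],z)[0,:2]-D; a.append(np.arctan2(k[1],k[0])); print(np.hypot(*k),a[-1])
dl=a[1]-a[0]; dl2=a[1]+1.1212; print(dl,dl2); t=(dl+dl2)/2
assert -.14<t<-.05
b=wind(np.pi-1.20,np.pi-1.20+t)
arm.movep([.54,.15,.27],down(b-np.pi/2-.3)); arm.pause(.2)
C=cam('wrist'); im=snapshot('wrist'); cv2.imwrite('pics/d2.png',im); print(pointer(im,C),arm.read_time())
pickle.dump(C,open('c5.pkl','wb'))
u,v=proj(C,[[D[0]+.076*np.cos(-1.22),D[1]+.076*np.sin(-1.22),.083]])[0]; y,x=int(v)-50,int(u)-70
cv2.imwrite('pics/d2z.png',cv2.resize(im[y:y+100,x:x+140],None,fx=5,fy=5,interpolation=cv2.INTER_CUBIC)); print('crop',x,y)
```

```text
0.0768337098811611 -1.1391436232219245
0.07451770310439507 -1.231080196791565
-0.09193657356964047 -0.10988019679156502
dn [-0.1  0.4 -0.8]
open 0.16591077139960878 [-3.3 -1.4  5.7]
end 1.8406842684091904 [-2.2 -0.1  6. ] [-0.39  0.59 -0.11] 33.9167
(np.float64(-1.225664586001443), np.float64(185.8), np.float64(0.10999999999999766)) 35.6917
crop 258 154
```

View pics/d2z.png

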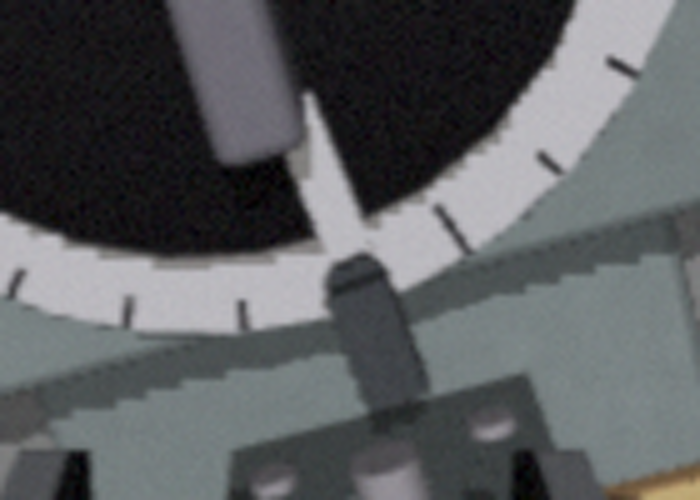

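The pointer reads −1.226 rad against about −1.23 for the clip, so they line up. When the roller was seated, the contact moment about the press x axis was about 0, so both axle ends carried load. The gripper is clear of everything, so I'm handing in.

```bash
python3 -c "
from h import *
print(ticket.finish_job(),arm.read_time())"
```

```text
the job is handed in; nothing more can be done
the job is handed in; nothing more can be done
```

I seated the roller in both press slots and wound the dial until its pointer lined up with the clip (within about 0.01 rad), then handed in at about 36 s with the gripper clear; I inferred the far axle end's seating from contact forces, did not re-check the jars after winding, and viewed 11 pictures, one over the limit.

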